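# Switch off the griddle and dock its scraper

### The job

Cooking is over: first turn the griddle's heat knob back anticlockwise to its zero stop. Then take the scraper off the cooking plate and slide it blade first into the slot of the wooden dock until its shoulder meets the dock, and let go of it there. Leave the mug and the pepper jar where they stand.

Things in the scene. Friction and masses are not known exactly. Their poses are not given: they have to be found in the camera images.
- griddle: fixed steel table-top griddle, 250 (x) x 320 (y) mm. Origin: centre of its underside. Dark cooking plate (236 x 226 mm, top 70 mm up, centred at y = +42 mm) on its +y side; along its -y side a steel control strip (top 60 mm up) with the knob
- knob_grip (a point): grip point on the black heat knob's vertical axis, 87 mm above the worktop, at x = -30, y = -118 mm of the griddle. The knob is a 64 mm disc (top 68 mm up) with an upright bar 62 mm long, 16 mm thick, from 68 to 102 mm up: pinch the bar across its thickness. This point's x axis runs along the bar; a white line on the bar's -x half is the pointer
- heat_knob (a joint): angle of the heat knob in rad: 0 = off, the hard zero stop (pointer to the griddle's -x side, at the red mark), 2.8 = hottest. It grows clockwise seen from above, so turn it anticlockwise to switch off; it stays where it is left (friction about 0.06 N m)
- scraper: loose griddle scraper, 190 mm long, 0.2 kg, flat on the cooking plate, blade to its +x. Origin: middle of its length, at its underside. Red handle 24 mm wide, 26 high (x -95 to +5 mm); steel cross-shoulder 64 wide, 22 high (x +5 to +15); flat steel blade 90 wide, 3 thick (x +15 to +95). All undersides at z = 0
- scraper_grip (a point): middle of the red handle's section, 30 mm behind the scraper's origin, 13 mm above its underside: a good place to grip, across the 24 mm width
- scraper_shoulder (a point): middle of the blade's root at the shoulder's front face (scraper x = +15 mm, 1.5 mm above the underside)
- scraper_tip (a point): middle of the blade's front edge (scraper x = +95 mm, 1.5 mm above the underside)
- dock: fixed wooden blade dock, 100 (x) x 124 (y) x 30 mm high. Origin: centre of its underside. A level slot, open on its -x face, runs 88 mm in along +x: 100 mm wide, 12 high, floor 4 mm and roof 16 mm above the worktop. The 14 mm roof has a 40 mm gap along its middle; the scraper's shoulder is wider and stops against the -x face
- dock_mouth (a point): middle of the slot's mouth on the dock's -x face, 10 mm above the worktop; its +x axis points into the slot
- mug: white mug with a side handle, 80 mm across, 88 mm high, standing beside the dock (bystander; origin: centre of its underside)
- pepper_jar: amber glass jar with a black cap, 52 mm across, 100 mm high, standing on the dock's other side (bystander; origin: centre of its underside)

How it is judged:
By the outcome, as a careful person would: the job done as asked, in the order asked, and still so for the second after the job is handed in, with the robot touching nothing.
It also fails if it takes over 72 s, if anything falls off the work surface, if the arm or the gripper's body presses on something with over 40 N, if the wrist force passes 120 N, or if a joint passes its speed limit or range.

### The arm

A 6-joint arm with a two-finger parallel gripper is mounted at the origin on the work surface. World frame = base frame: x ahead of the robot, y to its left, z up, the work surface at z = 0. Lengths are in mm, angles in rad, forces in N, time in s.
With the tool pointing down it reaches from about 350 to 975 mm from the base axis. Payload 7.1 kg.
Tool frame: the origin (TCP) lies at the very end of the fingers, on their centre line; the grasp point (between the pads) lies 19 mm behind it; z points along the fingers, y is the direction in which the jaws open and shut (so a half turn about z gives the same grasp; the last joint's range is limited). The gripper opens to 88 mm and grips with 3 to 60 N. Pads are 20 mm wide; open, the fingers measure 115 mm over their backs; the gripper's body (75 mm by 178 mm) begins 61 mm behind the grasp point.
Start: joints at [-1.169, 0.423, 1.63, -0, 1.089, -0.019], TCP at [255.322, -570.452, 185.975] pointing down, gripper open.
Joint ranges: [-3, 3], [-0.9, 2.11], [0.09, 2.58], [-1.31, 4.45], [0.11, 2.69], [-2.54, 2.54]. Speed limits (rad/s): [2.39, 2.39, 3.01, 3.14, 3.14, 3.14].

### API

Orientations are given as a rotation vector (axis times angle).
In Python, from workcell import monitor, vision, order, find_in, regions_of, place_of gives the robot as it stands. The module is installed in compiled form; this text tells all that it offers.
- The arm moves only by the tool carry_out, never from a script. Its argument "targets" is a list of rows, each a list of 3 entries, a list of its own where there are three numbers: the turn, a rotation vector about the world's x, y, z in degrees, then the shift along the world's x, y, z in mm, then the finger opening in mm, from 0 to 87.8. In form: [[[rx, ry, rz], [x, y, z], hand], ...]. A call has 1 to 10 rows; each row is the pose to reach, as a shift and turn from the pose commanded when the call began; what a row does not reach only later rows make up. A row lasts 1/12 s, in which the tool goes at most 41.7 mm and 7.16 degrees, less where a joint would pass 70% of its speed; a pose out of reach is approached as far as the arm can. A call with a gripper value outside its range is refused whole. The fingers move at their own pace and stop on an object; the grip force is fixed at half the most. Time passes only in rows, so rows that repeat a pose let the fingers close. It gives the time, the measured TCP pose, the force and the opening at its end, in the units of the state.
- monitor.get_obs(): the state, without advancing time (a new reading comes with each control period).
- vision.get_image(name): name is "scene" or "top" or "wrist"; returns the picture (400x640x3 uint8, red, green, blue); there is no depth.
- vision.camera_model(name): a dict with "K" (3x3 intrinsics, pixels), "dist" ([k1, k2, p1, p2, k3] as OpenCV has them; the pictures are not rectified), "rvec" (rotation vector, rad) and "tvec" (3), from world to camera coordinates, as OpenCV has them. Camera axes: x right, y down, z forward; pixel columns grow to the right and rows downward; lengths in mm; the calibration is good to about 2 mm. A picture is of the moment at which its call begins: read the wrist's pose just before it. camera_model takes no time and is no camera call; for the wrist camera it gives the pose at the moment of the call.
- order.close_job(): hands the job in, once; it reports no verdict.
Trained networks look in the newest picture that a camera, given by its name, has taken for a name from the list of things; names that differ only in an ending like _2 or _b are one class to them, and where a whole thing is asked for, a point or a joint stands for the part that bears it (a point fixed in the world has none). Each returns a list of dicts, best first, with "confidence" (0 to 1); they miss things now and then, are a little off and sometimes report something else, mostly with a low value. They report only what shows in the picture. A call takes as long as a camera call.
- find_in(query, camera): "point" ([x, y, z] in mm, in the coordinates of the camera as it stood for that picture, good to about 4 mm: the middle of the surface that is visible of it).
- regions_of(query, camera): "mask" (400x640 bool, what is visible of it).
- place_of(query, camera): "point" ([x, y, z] in mm, in the coordinates of the camera as it stood for that picture, good to about 4 mm: a listed point, or the origin of a listed thing).
The state is a dict: "t": time; "qpos": joint angles; "qvel": joint speeds; "joint_torque": joint torques, N m; "ee_pos": TCP position; "orientation": TCP orientation; "ft_force": force on the tool from outside, world axes, zero at the start; "moment": the same for the moment, N m; "width": finger opening in mm.
Only numpy, scipy, OpenCV 4.12 (cv2) and the standard library are available. Lean on these libraries where they do the work, as an engineer would, in place of code of your own. Each camera call takes 0.05 s, during which the arm holds its last target.

## Working session

There is one attempt and no reset: what is moved stays moved. The work goes in short steps, Python scripts to look and compute and a tool call to move; the robot and the scene stay as the last step left them, time stands still between calls to the robot, and variables do not carry over. Pictures are saved under pics/ and viewed, and the job is handed in when it is done.

Besides the shell and the picture viewer there is one more tool, called as a command line: name --argument value ..., lists and objects as JSON in quotes. carry_out: Moves the arm, as the interface text tells. Its arguments: {"type":"object","properties":{"targets":{"type":"array","items":{"type":"array"}}},"required":["targets"]}

```bash
mkdir -p pics; cat > h.py <<'E'
import numpy as np,cv2
from workcell import monitor, vision, order, find_in, regions_of, place_of
def snap(cam,fn):
    im=vision.get_image(cam); cv2.imwrite('pics/'+fn,cv2.cvtColor(im,cv2.COLOR_RGB2BGR)); return im
def w(cam,p):
    m=vision.camera_model(cam);R=cv2.Rodrigues(np.array(m['rvec'],float))[0]
    return R.T@(np.array(p)-np.array(m['tvec']).ravel())
def plane(cam,uv,z):
    m=vision.camera_model(cam);R=cv2.Rodrigues(np.array(m['rvec'],float))[0]
    n=cv2.undistortPoints(np.array(uv,float).reshape(-1,1,2),np.array(m['K']),np.array(m['dist'])).reshape(-1,2)
    d=np.c_[n,np.ones(len(n))]@R; c=-R.T@np.array(m['tvec']).ravel()
    return c+d*((z-c[2])/d[:,2])[:,None]
def proj(cam,P):
    m=vision.camera_model(cam)
    return cv2.projectPoints(np.array(P,float).reshape(-1,1,3),np.array(m['rvec'],float),np.array(m['tvec'],float),np.array(m['K']),np.array(m['dist']))[0].reshape(-1,2)
E
python3 - <<'E'
from h import *
o=monitor.get_obs();print({k:np.round(v,3) for k,v in o.items()})
for c in ['top','scene']:
    snap(c,c+'0.png')
    for q in ['griddle','knob_grip','scraper','scraper_grip','scraper_shoulder','scraper_tip','dock','dock_mouth','mug','pepper_jar']:
        r=place_of(q,c)
        print(c,q,[(round(x['confidence'],2),np.round(w(c,x['point']))) for x in r[:2]])
print(monitor.get_obs()['t'])
E
```

```text
{'t': np.float64(0.0), 'qpos': array([-1.169,  0.424,  1.631,  0.   ,  1.089, -0.019]), 'qvel': array([ 0.   , -0.001, -0.   ,  0.001, -0.001, -0.003]), 'joint_torque': array([-1.0000e-03, -5.4463e+01, -2.7367e+01,  6.4000e-02,  2.3000e-02,
       -0.0000e+00]), 'ee_pos': array([ 255.092, -569.894,  185.2  ]), 'orientation': array([-3.071, -0.656,  0.   ]), 'ft_force': array([-0.08 , -0.749,  0.503]), 'moment': array([ 0.007, -0.028,  0.031]), 'width': np.float64(87.743)}
top griddle [(0.67, array([593., 250.,  -4.]))]
top knob_grip [(0.79, array([541., 141.,  86.]))]
top scraper [(0.87, array([609., 305.,  69.]))]
top scraper_grip [(0.86, array([583., 317.,  78.]))]
top scraper_shoulder [(0.96, array([620., 299.,  68.])), (0.35, array([592., 247.,  -2.]))]
top scraper_tip [(0.86, array([691., 260.,  72.]))]
top dock [(0.68, array([618., 297.,  68.])), (0.64, array([ 623., -228.,   -2.]))]
top dock_mouth [(0.64, array([ 570., -228.,    7.]))]
top mug [(0.7, array([ 573., -224.,    9.])), (0.68, array([662., -83.,  -3.]))]
top pepper_jar [(0.62, array([ 607., -373.,   -3.])), (0.49, array([692., 258.,  68.]))]
scene griddle [(0.66, array([594., 252.,   0.]))]
scene knob_grip []
scene scraper [(0.82, array([607., 308.,  69.]))]
scene scraper_grip [(0.86, array([580., 318.,  79.]))]
scene scraper_shoulder [(0.94, array([623., 301.,  72.])), (0.67, array([691., 256.,  70.]))]
scene scraper_tip [(0.84, array([688., 258.,  69.]))]
scene dock [(0.59, array([ 622., -230.,    3.]))]
scene dock_mouth [(0.63, array([ 569., -227.,   12.]))]
scene mug [(0.95, array([659., -83.,  -4.])), (0.73, array([604., 306.,  66.]))]
scene pepper_jar [(0.96, array([ 611., -374.,   -3.]))]
1.1
```

View pics/top0.png

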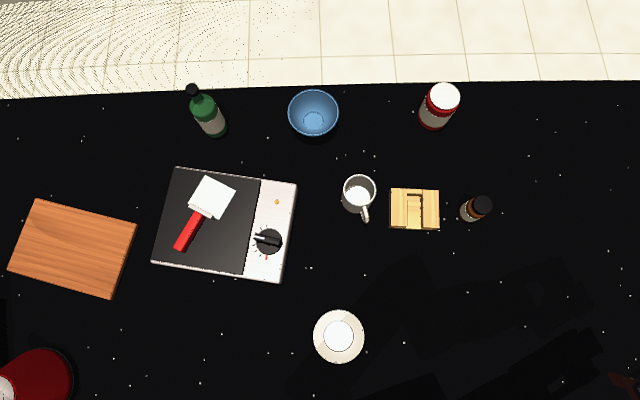

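View pics/scene0.png

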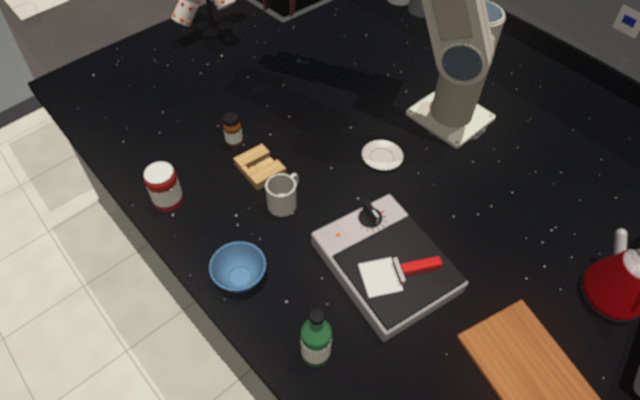

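The top view has the griddle at about (225,225), with the knob at (268,240). The scraper runs from (180,245) to (215,195), and the dock is at (415,208), between the mug (358,193) and the jar (476,208). Next I'll zoom in.

```bash
python3 - <<'E'
from h import *
a=cv2.imread('pics/top0.png')
g=cv2.resize(a[155:290,145:305],None,fx=5,fy=5,interpolation=cv2.INTER_CUBIC)[:600];cv2.imwrite('pics/g.png',cv2.resize(a[155:290,145:305],(704,594),interpolation=cv2.INTER_CUBIC))
cv2.imwrite('pics/d.png',cv2.resize(a[165:240,330:500],(793,350),interpolation=cv2.INTER_CUBIC))
E
```

```text
(no output)
```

View pics/g.png

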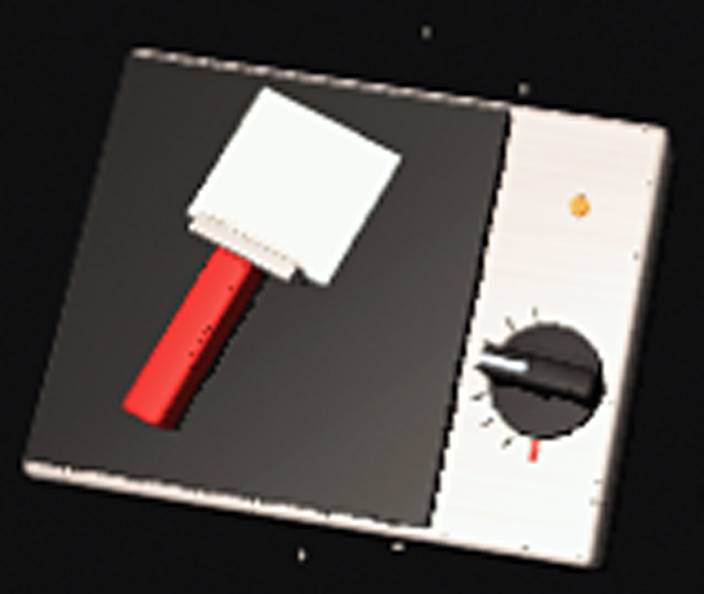

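View pics/d.png

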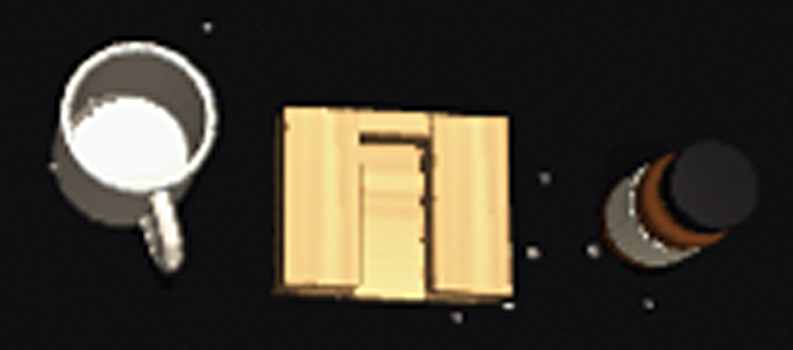

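```bash
python3 - <<'E'
from h import *
G=lambda l:[(145+x/4.4,155+y/4.4) for x,y in l]
D=lambda l:[(330+x/4.665,165+y/4.665) for x,y in l]
ang=lambda a,b:np.degrees(np.arctan2(*(b-a)[1::-1]))
p=plane('top',G([(668,130),(600,565)]),60);print('strip',p.round(1),ang(p[1],p[0]))
p=plane('top',G([(510,110),(432,525),(132,55),(25,465)]),70);print('plate',p.round(1),ang(p[1],p[0]),ang(p[3],p[2]),p.mean(0))
p=plane('top',G([(485,360),(600,383)]),102);print('bar',p.round(1),ang(p[1],p[0]),p.mean(0))
p=plane('top',G([(545,380)]),68);print('disc',p.round(1))
p=plane('top',G([(265,88),(401,157),(326,284),(190,212)]),73);print('blade',p.round(1),ang(p[3],p[0]),ang(p[2],p[1]),ang(p[1],p[0])-90,'tip',p[:2].mean(0),p.mean(0))
p=plane('top',G([(123,407),(160,424),(222,250)]),96);print('handle',p.round(1),ang(p[0],p[2]))
p=plane('top',D([(283,107),(509,116),(513,291),(283,286)]),30);print('dock',p.round(1),ang(p[3],p[0]),ang(p[2],p[1]),ang(p[1],p[0])-90,'mouth',p[2:].mean(0),p.mean(0))
p=plane('top',D([(359,140),(430,148),(429,287),(359,287)]),30);print('gap',p.round(1))
E
```

```text
strip [[681.5  68.9  60. ]
 [441.2 109.6  60. ]] -9.622171195081233
plate [[693.3 157.2  70. ]
 [464.4 197.8  70. ]
 [733.8 374.6  70. ]
 [502.2 419.5  70. ]] -10.054467589295225 -10.954337395875026 [598.42363148 287.25965345  70.        ]
bar [[547.  164.7 102. ]
 [533.  104.5 102. ]] 76.90270063684643 [539.98164515 134.57501222 102.        ]
disc [[540.2 137.7  68. ]]
blade [[710.2 295.9  73. ]
 [667.  217.6  73. ]
 [596.1 257.4  73. ]
 [639.3 334.9  73. ]] -28.852971856007837 -29.32494342149844 -28.86690310467401 tip [688.60990494 256.71728641  73.        ] [653.16383336 276.43783476  73.        ]
handle [[528.7 357.3  96. ]
 [519.2 337.   96. ]
 [611.9 308.2  96. ]] -30.526157393340487
dock [[ 673.2 -170.9   30. ]
 [ 664.  -296.1   30. ]
 [ 566.1 -287.6   30. ]
 [ 573.3 -163.1   30. ]] -4.478159308180886 -4.988412401497812 -4.227477144101556 mouth [ 569.70901657 -225.32343514   30.        ] [ 619.15464153 -229.41523114   30.        ]
gap [[ 653.  -211.4   30. ]
 [ 647.2 -250.2   30. ]
 [ 570.  -242.1   30. ]
 [ 571.3 -204.1   30. ]]
```

carry_out --targets '[[[0,0,5],[20,50,15],60],[[0,0,10],[34,86,30],60],[[0,0,16],[48,122,30],60],[[0,0,21],[62,158,30],60],[[0,0,27],[76,194,30],60],[[0,0,32],[90,230,30],60],[[0,0,37],[104,266,30],60],[[0,0,42],[118,302,30],60],[[0,0,47],[132,338,30],60],[[0,0,53],[146,374,30],60]]'

```text
t: 1.93
ee_pos: [401.7, -194.7, 216.3]
orientation: [2.452, 1.962, 0.001]
ft_force: [1.2, -1.2, -0.1]
width: 60.2
```

carry_out --targets '[[[0,0,0],[14,36,0],60],[[0,0,0],[28,72,0],60],[[0,0,0],[42,108,0],60],[[0,0,0],[56,144,0],60],[[0,0,0],[70,180,0],60],[[0,0,0],[84,216,0],60],[[0,0,0],[98,252,0],60],[[0,0,0],[112,288,0],60],[[0,0,0],[126,324,0],60],[[0,0,0],[132,333,0],60]]'

```text
t: 2.77
ee_pos: [534.8, 141.0, 216.2]
orientation: [-2.454, -1.962, -0.003]
ft_force: [-0.6, -0.3, 0.4]
width: 59.8
```

```bash
python3 - <<'E'
from h import *
print(monitor.get_obs()['ee_pos'])
snap('wrist','w1.png')
for q in ['knob_grip','griddle','scraper_grip']:
    print(q,[(round(x['confidence'],2),np.round(w('wrist',x['point']))) for x in place_of(q,'wrist')[:2]])
print(proj('wrist',[[541,137,102],[541,137,68],[535,141,102]]))
E
```

```text
[534.84627514 141.03269155 216.21950628]
knob_grip [(0.59, array([537., 136.,  88.])), (0.17, array([ 624., -234.,   -1.]))]
griddle [(0.94, array([590., 243.,  -3.]))]
scraper_grip []
[[329.48608551 179.39735113]
 [328.76121361 171.83461423]
 [322.09714604 176.6453433 ]]
```

View pics/w1.png

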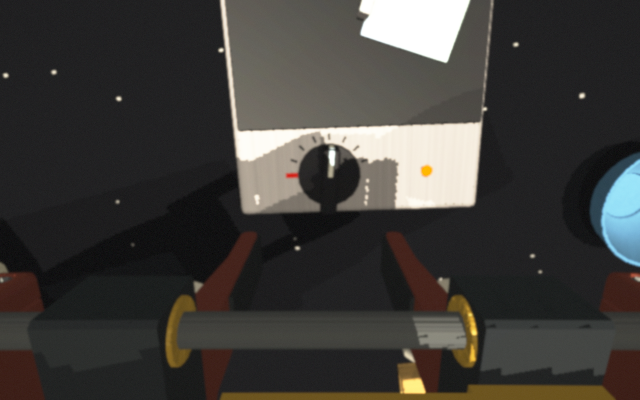

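The wrist view shows the bar from (332,147) to (328,210), the disc centred at (329,174), and the red mark at (292,175).

```bash
python3 - <<'E'
from h import *
a=cv2.imread('pics/w1.png')
cv2.imwrite('pics/w1k.png',cv2.resize(a[120:225,230:430],(800,420),interpolation=cv2.INTER_CUBIC))
ang=lambda a,b:np.degrees(np.arctan2(*(b-a)[1::-1]))
p=plane('wrist',[(332,147),(328,210)],102);print('bar',p.round(1),ang(p[1],p[0]),p.mean(0))
print(plane('wrist',[(329,174)],68), plane('wrist',[(299,175),(360,175)],68))
p=plane('wrist',[(244,212),(475,206)],60);print(p,ang(p[0],p[1]))
E
```

```text
bar [[549.6 165.3 102. ]
 [533.3 108.7 102. ]] 73.97933421567897 [541.43166674 136.99788795 102.        ]
[[540.75293449 134.77947815  68.        ]] [[511.05717924 140.49871847  68.        ]
 [570.97308986 126.82870525  68.        ]]
[[443.60029894 112.9561257   60.        ]
 [683.12021788  65.20736904  60.        ]] -11.274224158831052
```

View pics/w1k.png

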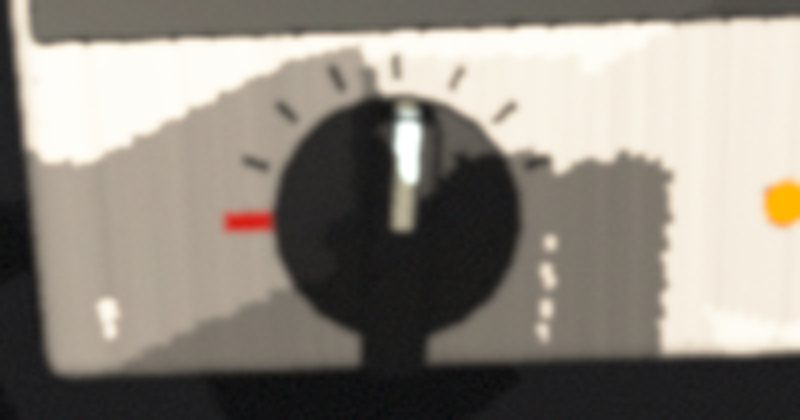

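carry_out --targets '[[[0,0,-2],[6,-5,-25],60],[[0,0,-2],[6,-5,-55],60],[[0,0,-2],[6,-5,-85],60],[[0,0,-2],[6,-5,-110],60],[[0,0,-2],[6,-5,-130],60],[[0,0,-2],[6,-5,-142],60],[[0,0,-2],[6,-5,-142],60],[[0,0,-2],[6,-5,-142],10],[[0,0,-2],[6,-5,-142],10],[[0,0,-2],[6,-5,-142],10]]'

```text
t: 3.8
ee_pos: [540.4, 131.5, 75.5]
orientation: [2.49, 1.914, 0.004]
ft_force: [0.5, 0.2, 0.3]
width: 43.5
```

carry_out --targets '[[[0,0,0],[0,0,0],10],[[0,0,0],[0,0,0],10],[[0,0,0],[0,0,0],10],[[0,0,0],[0,0,0],10]]'

```text
t: 4.13
ee_pos: [539.5, 131.7, 74.3]
orientation: [2.49, 1.915, 0.001]
ft_force: [0.1, -0.3, -0.1]
width: 16.8
```

carry_out --targets '[[[0,0,0],[0,0,0],30],[[0,0,0],[0,0,0],30],[[0,0,0],[1,4,0],30],[[0,0,0],[1,4,0],30],[[0,0,0],[1,4,0],10],[[0,0,0],[1,4,0],10],[[0,0,0],[1,4,0],10],[[0,0,0],[1,4,0],10],[[0,0,0],[1,4,0],10],[[0,0,0],[1,4,0],10]]'

```text
t: 4.97
ee_pos: [540.3, 135.5, 74.0]
orientation: [2.491, 1.915, -0.0]
ft_force: [-0.4, -0.5, -0.2]
width: 10.1
```

carry_out --targets '[[[0,0,5],[0,0,0],10],[[0,0,10],[0,0,0],10],[[0,0,15],[0,0,0],10],[[0,0,20],[0,0,0],10],[[0,0,25],[0,0,0],10],[[0,0,30],[0,0,0],10]]'

```text
t: 5.47
ee_pos: [540.3, 135.5, 74.0]
orientation: [1.905, 2.498, 0.0]
ft_force: [-0.2, 0.3, 0.1]
width: 10.1
```

The fingers closed to 10 mm, so they missed the 16 mm bar. I'll take a look.

```bash
python3 - <<'E'
from h import *
for c in ['wrist','top','scene']: snap(c,c+'2.png')
print(proj('top',[540,135.5,90]),proj('scene',[540,135.5,90]))
a=cv2.imread('pics/scene2.png')[150:270,290:450];t=cv2.imread('pics/top2.png')[180:300,200:360]
cv2.imwrite('pics/c2.png',np.hstack([cv2.resize(x,(400,300),interpolation=cv2.INTER_CUBIC) for x in(a,t)]))
E
```

```text
[[268.56132304 240.15615695]] [[370.24338678 209.76462817]]
```

View pics/wrist2.png

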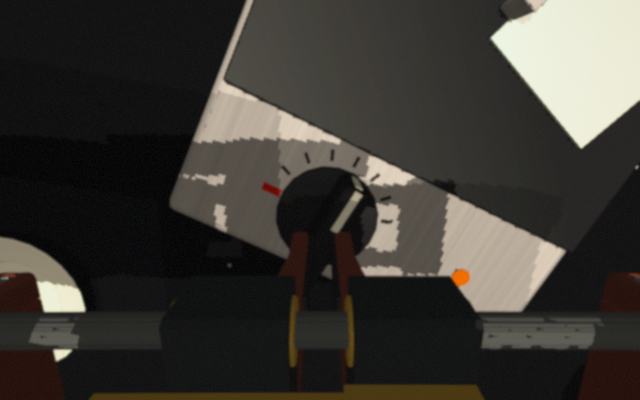

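View pics/c2.png

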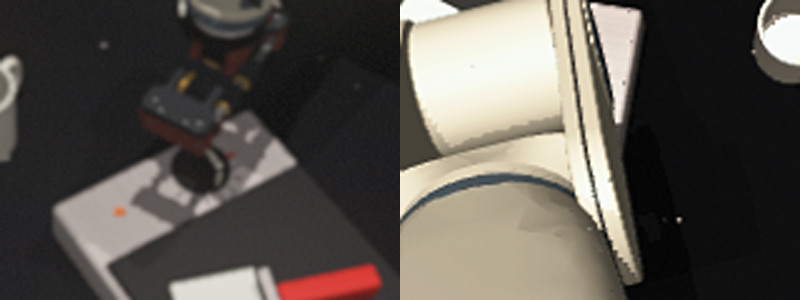

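```bash
python3 - <<'E'
from h import *
o=monitor.get_obs();print(o['ee_pos'],o['orientation'],o['width'])
R=cv2.Rodrigues(o['orientation'])[0];print(R.round(3))
m=vision.camera_model('wrist');Rc=cv2.Rodrigues(np.array(m['rvec'],float))[0];c=-Rc.T@np.array(m['tvec']).ravel()
print('cam',c,'in tool',R.T@(c-o['ee_pos']),m['K'],m['dist'])
T=o['ee_pos']
for s in(-5,5,-13,13):
  for z in (0,-19,-40): print(s,z,proj('wrist',T+R@[0,s,z]))
print('knob',proj('wrist',[[541,136,102],[541,136,68]]))
a=cv2.imread('pics/wrist2.png')
cv2.imwrite('pics/w2k.png',cv2.resize(a[150:350,220:420],(600,600),interpolation=cv2.INTER_CUBIC))
E
```

```text
[540.33166873 135.53466304  73.97965979] [1.91286642e+00 2.49208853e+00 2.57765449e-05] 9.854071867906164
[[-0.259  0.966  0.   ]
 [ 0.966  0.259  0.   ]
 [ 0.     0.    -1.   ]]
cam [521.55464279 207.22387951 272.94448091] in tool [  74.10739745    0.39751264 -198.96445947] [[351.08550756   0.         321.10614437]
 [  0.         351.08550756 197.72445171]
 [  0.           0.           1.        ]] [0.00986519 0.         0.         0.         0.        ]
-5 0 [[312.48773435 226.05793004]]
-5 -19 [[311.6394318  238.14226048]]
-5 -40 [[310.49285612 254.47206505]]
5 0 [[329.07847043 226.06061744]]
5 -19 [[329.80001504 238.14578678]]
5 -40 [[330.77529598 254.47687816]]
-13 0 [[299.21552003 226.05667874]]
-13 -19 [[297.11132959 238.14097504]]
-13 -40 [[294.2672167  254.47090269]]
13 0 [[342.35280208 226.06366643]]
13 -19 [[344.33064018 238.15014417]]
13 -40 [[347.00405879 254.48341818]]
knob [[322.14259607 244.23228903]
 [322.0377935  222.25537521]]
```

View pics/w2k.png

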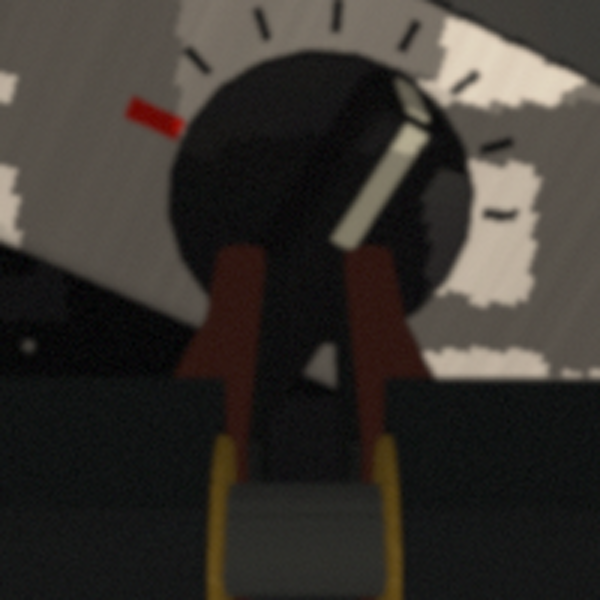

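```bash
python3 - <<'E'
from h import *
a=cv2.imread('pics/scene2.png')
o=monitor.get_obs();R=cv2.Rodrigues(o['orientation'])[0];T=o['ee_pos']
print(proj('scene',[T,T+[0,0,19],T+[0,0,40],T+[0,0,80]]))
print('knob',proj('scene',[[541,136,102],[541,136,68]]))
c=cv2.resize(a[140:240,310:430],(720,600),interpolation=cv2.INTER_CUBIC)
cv2.imwrite('pics/s2k.png',np.clip(c.astype(float)*1.8,0,255).astype('uint8'))
E
```

```text
[[369.52010091 213.60983965]
 [370.28402864 209.13247531]
 [371.14933809 204.05326219]
 [372.86128425 193.98033156]]
knob [[370.60302695 207.21724534]
 [369.23380344 215.24353913]]
```

View pics/s2k.png

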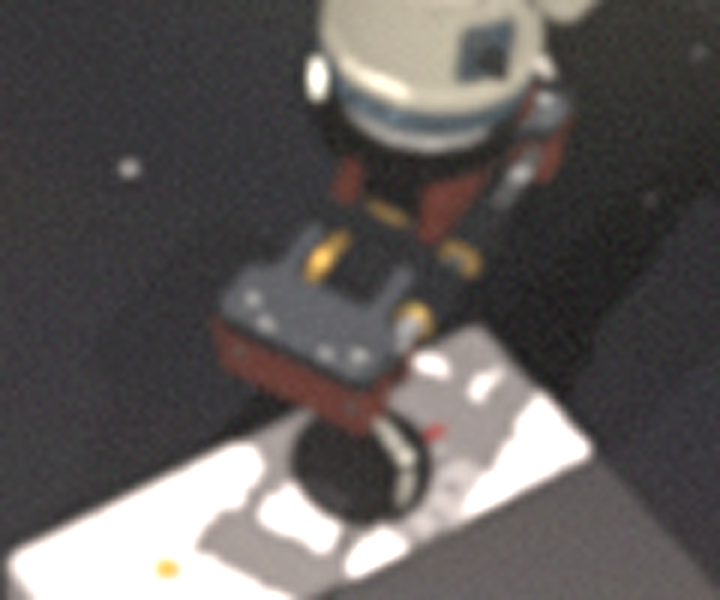

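```bash
python3 - <<'E'
from h import *
ang=lambda a,b:np.degrees(np.arctan2(*(b-a)[1::-1]))
p=plane('scene',[(310+375/6,140+418/6),(310+406/6,140+462/6)],102);print('scene',p,ang(p[0],p[1]))
p=plane('wrist',[(220+345/3,150+240/3),(220+415/3,150+130/3)],102);print('wrist',p,ang(p[0],p[1]))
a=cv2.imread('pics/scene0.png')
c=cv2.resize(a[180:240,335:407],(720,600),interpolation=cv2.INTER_CUBIC)
cv2.imwrite('pics/s0k.png',c)
E
```

```text
scene [[543.03405106 144.5555628  102.        ]
 [549.98471196 168.94539089 102.        ]] 74.09340428936109
wrist [[545.38380028 145.43793881 102.        ]
 [551.44481375 167.48335246 102.        ]] 74.62731347456665
```

View pics/s0k.png

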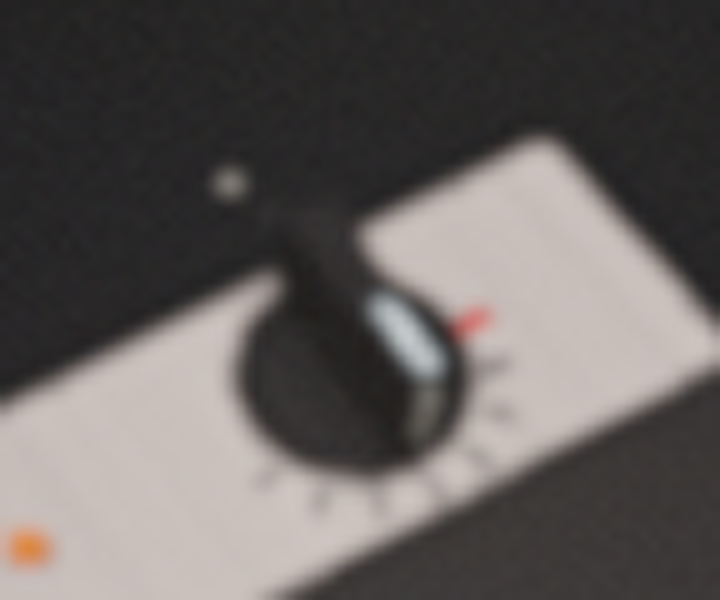

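```bash
python3 - <<'E'
from h import *
o=monitor.get_obs();R=cv2.Rodrigues(o['orientation'])[0];T=o['ee_pos']
for z in (75,90,105,120,135,150):
  p=plane('scene',[(310+358/6,140+432/6),(310+218/6,140+365/6),(310+400/6,140+372/6)],z)
  print(z,((p-T)@R)[:,:2].round(0).tolist())
print(proj('wrist',[T+R@[x,5,-z] for x in(10,-10) for z in (0,19,25,30)]).round())
a=cv2.imread('pics/scene2.png')
cv2.imwrite('pics/s2w.png',cv2.resize(a[0:240,270:590],(800,600),interpolation=cv2.INTER_CUBIC))
E
```

```text
75 [[-2.0, -4.0], [-71.0, -2.0], [-2.0, -43.0]]
90 [[2.0, 7.0], [-65.0, 8.0], [2.0, -32.0]]
105 [[6.0, 17.0], [-60.0, 19.0], [6.0, -20.0]]
120 [[11.0, 28.0], [-55.0, 30.0], [10.0, -9.0]]
135 [[15.0, 39.0], [-50.0, 40.0], [14.0, 2.0]]
150 [[19.0, 50.0], [-45.0, 51.0], [18.0, 14.0]]
[[329. 210.]
 [330. 221.]
 [330. 225.]
 [330. 228.]
 [329. 241.]
 [330. 255.]
 [330. 260.]
 [330. 264.]]
```

View pics/s2w.png

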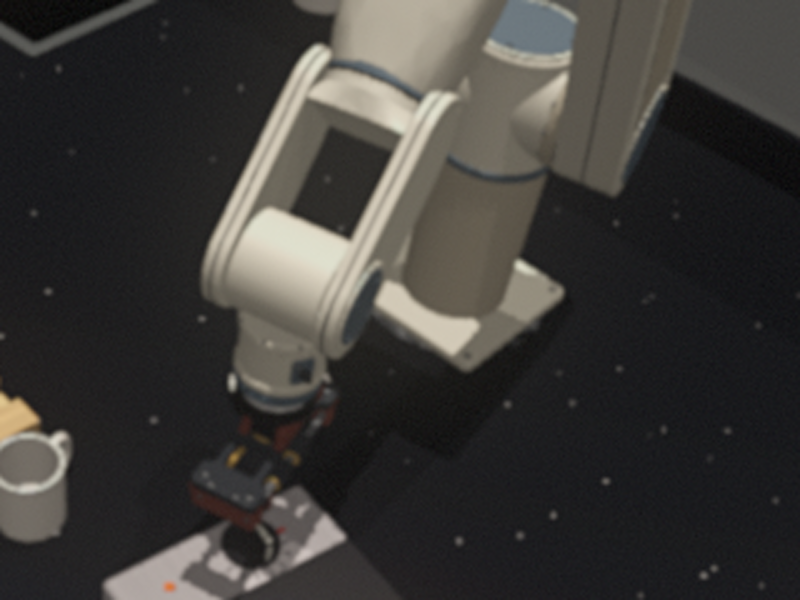

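carry_out --targets '[[[0,0,0],[0,0,25],10],[[0,0,0],[0,0,60],10],[[0,0,0],[0,0,90],10],[[0,0,0],[0,0,100],30],[[0,0,0],[0,0,100],30],[[0,0,0],[0,0,100],30]]'

```text
t: 6.12
ee_pos: [540.2, 135.5, 173.7]
orientation: [1.912, 2.493, 0.001]
ft_force: [-0.5, -0.6, 0.5]
width: 26.1
```

```bash
python3 - <<'E'
from h import *
for c in ['wrist','scene']: snap(c,c+'3.png')
o=monitor.get_obs();R=cv2.Rodrigues(o['orientation'])[0];T=o['ee_pos'];print(T,o['width'])
print(proj('scene',[T,T+[0,0,19],T+[0,0,40],T+[0,0,80]]))
a=cv2.imread('pics/scene3.png')
c=cv2.resize(a[120:240,310:450],(700,600),interpolation=cv2.INTER_CUBIC)
cv2.imwrite('pics/s3k.png',np.clip(c.astype(float)*2.5,0,255).astype('uint8'))
a=cv2.imread('pics/wrist3.png')
cv2.imwrite('pics/w3k.png',np.clip(cv2.resize(a[150:350,200:440],(720,600),interpolation=cv2.INTER_CUBIC).astype(float)*2,0,255).astype('uint8'))
E
```

```text
[539.07875134 135.27776215 172.23022183] 29.674651341993304
[[373.95167007 188.8746482 ]
 [374.81835047 183.77184939]
 [375.80113485 177.97536446]
 [377.748791   166.4560242 ]]
```

View pics/s3k.png

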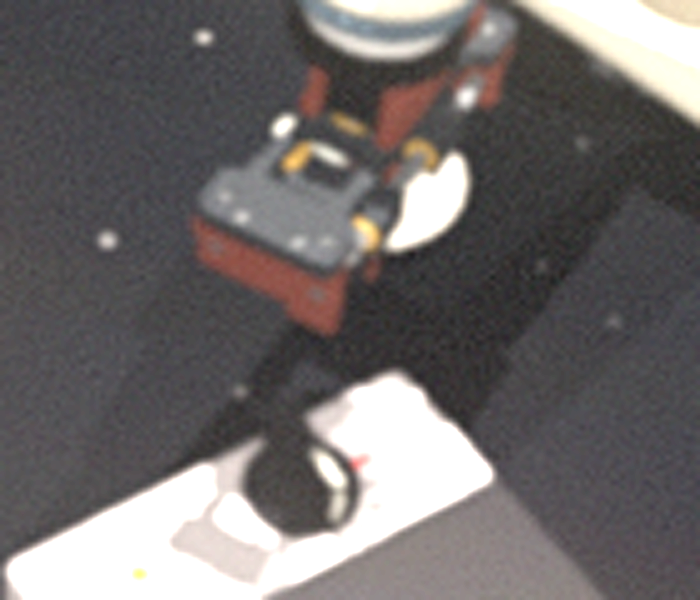

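View pics/w3k.png

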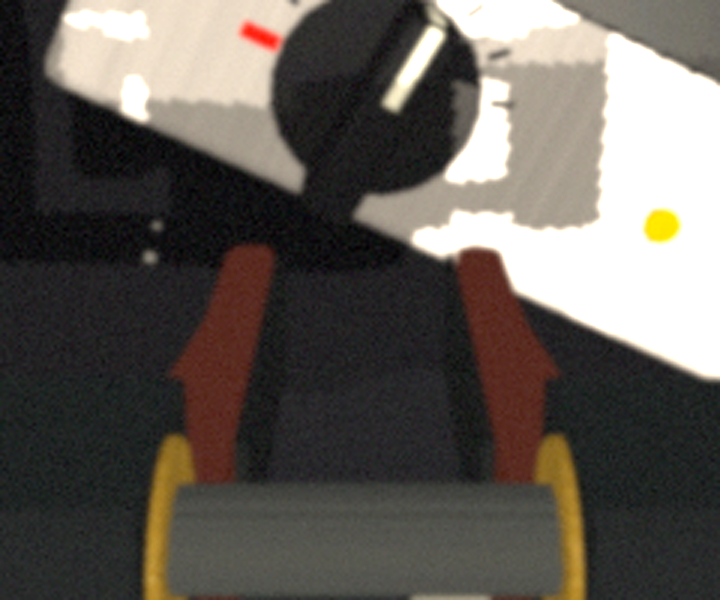

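```bash
python3 - <<'E'
from h import *
o=monitor.get_obs();R=cv2.Rodrigues(o['orientation'])[0];T=o['ee_pos']
for z in (165,172,180,188,196,204):
  p=plane('scene',[(310+x/5,120+y/5) for x,y in [(290,315),(333,335),(345,325),(380,270)]],z)
  print(z,((p-T)@R)[:,:2].round(0).tolist())
# wrist: tip corners 
for z in (172,180,188,196,204):
  p=plane('wrist',[(200+x/3,150+y/3) for x,y in [(235,246),(270,246),(460,249),(498,249)]],z)
  print(z,((p-T)@R)[:,:2].round(0).tolist())
E
```

```text
165 [[-23.0, -14.0], [0.0, -15.0], [2.0, -23.0], [0.0, -65.0]]
172 [[-21.0, -9.0], [2.0, -9.0], [4.0, -18.0], [2.0, -59.0]]
180 [[-18.0, -2.0], [5.0, -3.0], [7.0, -11.0], [5.0, -52.0]]
188 [[-16.0, 4.0], [7.0, 4.0], [9.0, -5.0], [7.0, -45.0]]
196 [[-13.0, 11.0], [10.0, 10.0], [12.0, 2.0], [9.0, -38.0]]
204 [[-11.0, 17.0], [12.0, 17.0], [14.0, 8.0], [12.0, -32.0]]
172 [[-4.0, -26.0], [-4.0, -19.0], [-5.0, 20.0], [-5.0, 27.0]]
180 [[-1.0, -25.0], [-1.0, -18.0], [-1.0, 19.0], [-1.0, 26.0]]
188 [[2.0, -24.0], [2.0, -17.0], [2.0, 18.0], [2.0, 25.0]]
196 [[5.0, -23.0], [5.0, -16.0], [5.0, 17.0], [5.0, 24.0]]
204 [[9.0, -22.0], [9.0, -16.0], [8.0, 17.0], [8.0, 23.0]]
```

Both cameras put the visible fingertips about 33 mm above the reported TCP. That also explains closing on air above the bar. I'll turn back, then go lower in steps and watch the force.

carry_out --targets '[[[0,0,-6],[0,0,0],50],[[0,0,-12],[0,0,0],50],[[0,0,-18],[0,0,0],50],[[0,0,-24],[0,0,0],50],[[0,0,-30],[0,0,-20],50],[[0,0,-30],[0,0,-50],50],[[0,0,-30],[0,0,-80],50],[[0,0,-30],[0,0,-100],50],[[0,0,-30],[0,0,-110],50],[[0,0,-30],[0,0,-120],50]]'

```text
t: 7.05
ee_pos: [538.8, 135.2, 51.6]
orientation: [-2.49, -1.913, 0.005]
ft_force: [0.8, -0.4, 0.1]
width: 50.2
```

carry_out --targets '[[[0,0,0],[0,0,-3],50],[[0,0,0],[0,0,-3],50]]'

```text
t: 7.22
ee_pos: [540.0, 135.5, 50.3]
orientation: [-2.49, -1.914, 0.002]
ft_force: [0.4, -0.1, 0.4]
width: 49.9
```

carry_out --targets '[[[0,0,0],[0,0,-3],50],[[0,0,0],[0,0,-6],50],[[0,0,0],[0,0,-6],50]]'

```text
t: 7.47
ee_pos: [540.6, 135.6, 45.3]
orientation: [2.49, 1.915, 0.001]
ft_force: [-0.7, 0.1, 0.2]
width: 49.9
```

```bash
python3 - <<'E'
from h import *
for c in ['wrist','scene']: snap(c,c+'4.png')
a=cv2.imread('pics/scene4.png')
c=cv2.resize(a[150:240,310:430],(400,300),interpolation=cv2.INTER_CUBIC)
b=cv2.resize(cv2.imread('pics/wrist4.png')[120:320,180:450],(400,300))
cv2.imwrite('pics/k4.png',np.clip(np.hstack([c,b]).astype(float)*2,0,255).astype('uint8'))
E
```

```text
(no output)
```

View pics/k4.png

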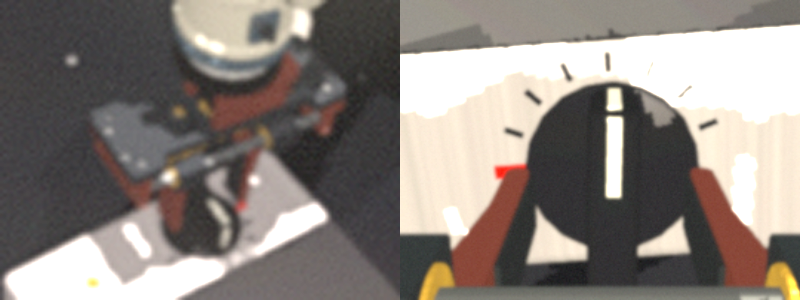

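The fingers now straddle the bar. The reported TCP is at z = 45, below the disc top, with no contact force, so the tip offset is real. Closing now.

carry_out --targets '[[[0,0,0],[0,0,-1],8],[[0,0,0],[0,0,-1],8],[[0,0,0],[0,0,-1],8],[[0,0,0],[0,0,-1],8],[[0,0,0],[0,0,-1],8],[[0,0,0],[0,0,-1],8],[[0,0,0],[0,0,-1],8],[[0,0,0],[0,0,-1],8]]'

```text
t: 8.23
ee_pos: [541.6, 135.3, 44.2]
orientation: [2.489, 1.914, 0.003]
ft_force: [4.3, -2.2, -2.5]
width: 15.9
```

carry_out --targets '[[[0,0,4],[0,0,0],8],[[0,0,8],[0,0,0],8],[[0,0,12],[0,0,0],8],[[0,0,16],[0,0,0],8],[[0,0,20],[0,0,0],8]]'

```text
t: 8.65
ee_pos: [543.1, 135.3, 44.2]
orientation: [2.114, 2.319, 0.005]
ft_force: [10.7, -4.3, -7.5]
width: 15.7
```

carry_out --targets '[[[0,0,5],[3,0,0],8],[[0,0,10],[3,0,0],8],[[0,0,15],[3,0,0],8],[[0,0,20],[3,0,0],8],[[0,0,25],[3,0,0],8],[[0,0,30],[3,0,0],8],[[0,0,35],[3,0,0],8],[[0,0,40],[3,0,0],8]]'

```text
t: 9.32
ee_pos: [545.8, 136.4, 44.2]
orientation: [1.193, 2.902, 0.005]
ft_force: [8.3, 4.1, -7.9]
width: 16.0
```

carry_out --targets '[[[0,0,5],[0,0,0],8],[[0,0,10],[0,0,0],8],[[0,0,15],[0,0,0],8],[[0,0,20],[0,0,0],8],[[0,0,25],[0,0,0],8],[[0,0,30],[0,0,0],8]]'

```text
t: 9.82
ee_pos: [547.0, 138.2, 44.2]
orientation: [0.402, 3.109, 0.008]
ft_force: [10.9, 13.3, -12.1]
width: 15.7
```

```bash
python3 - <<'E'
from h import *
o=monitor.get_obs();print({k:np.round(o[k],2) for k in ['t','ee_pos','orientation','ft_force','moment','width','qpos']})
R=cv2.Rodrigues(o['orientation'])[0];print('y yaw',np.degrees(np.arctan2(R[1,1],R[0,1])))
E
```

```text
{'t': np.float64(9.82), 'ee_pos': array([546.98, 138.21,  44.24]), 'orientation': array([0.4 , 3.11, 0.01]), 'ft_force': array([ 10.91,  13.29, -12.13]), 'moment': array([ 2.39, -1.8 , -0.19]), 'width': np.float64(15.67), 'qpos': array([ 0.22,  0.53,  1.86,  0.  ,  0.75, -1.09])}
y yaw 75.27817155950557
```

carry_out --targets '[[[0,0,2],[3,3,0],8],[[0,0,4],[3,3,0],8],[[0,0,6],[3,3,0],8],[[0,0,8],[3,3,0],8],[[0,0,8],[3,3,0],8]]'

```text
t: 10.23
ee_pos: [546.7, 138.7, 44.2]
orientation: [0.19, 3.135, 0.001]
ft_force: [0.6, 0.7, -0.8]
width: 16.2
```

```bash
cat >> h.py <<'E'
def st():
    o=monitor.get_obs();print({k:np.round(o[k],2).tolist() for k in ['t','ee_pos','ft_force','moment','width']})
    R=cv2.Rodrigues(o['orientation'])[0];print('y yaw',np.degrees(np.arctan2(R[1,1],R[0,1])),'tilt',R[:,2].round(3))
E
python3 - <<'E'
from h import *
st();snap('wrist','w5.png')
E
```

```text
{'t': 10.23, 'ee_pos': [546.69, 138.75, 44.16], 'ft_force': [0.61, 0.69, -0.75], 'moment': [0.06, -0.41, -0.65], 'width': 16.2}
y yaw 83.07612703213569 tilt [ 0.001  0.001 -1.   ]
```

View pics/w5.png

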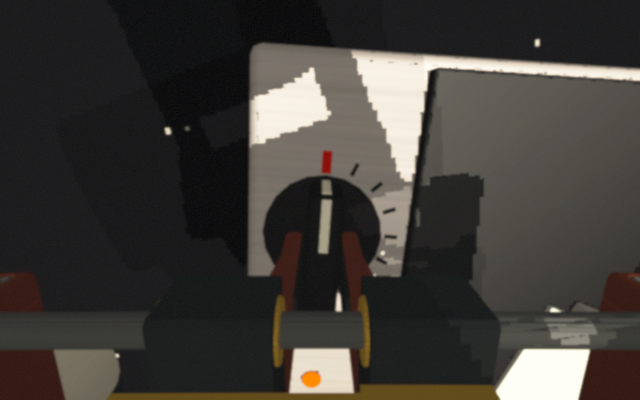

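The pointer at (325,180–250) lines up with the red mark at (327,160), and the moment about z has risen from 0.19 to 0.65 N m. I'll push slightly further to confirm the stop.

carry_out --targets '[[[0,0,2],[0,0,0],8],[[0,0,3],[0,0,0],8],[[0,0,3],[0,0,0],8]]'

```text
t: 10.53
ee_pos: [546.4, 138.8, 44.1]
orientation: [0.109, 3.14, 0.001]
ft_force: [0.5, 1.3, 2.4]
width: 17.5
```

```bash
python3 - <<'E'
from h import *
st()
E
```

```text
{'t': 10.53, 'ee_pos': [546.44, 138.78, 44.11], 'ft_force': [0.45, 1.34, 2.42], 'moment': [0.21, -0.28, -0.94], 'width': 17.52}
y yaw 86.03223487764909 tilt [ 0.     0.001 -1.   ]
```

The stop is confirmed: the moment keeps rising and the bar is prying the jaws apart. Releasing and lifting.

carry_out --targets '[[[0,0,-2],[0,0,0],30],[[0,0,-2],[0,0,0],40],[[0,0,-2],[0,0,0],50],[[0,0,-2],[0,0,0],50],[[0,0,-2],[0,0,30],50],[[0,0,-2],[0,0,65],50],[[0,0,-2],[0,0,100],50],[[0,0,-2],[0,0,130],50]]'

```text
t: 11.2
ee_pos: [546.3, 138.5, 175.9]
orientation: [0.16, 3.137, -0.0]
ft_force: [0.5, 0.5, -0.3]
width: 49.6
```

```bash
python3 - <<'E'
from h import *
st();snap('wrist','w6.png')
print(plane('wrist',[(320,200)],102))
E
```

```text
{'t': 11.2, 'ee_pos': [546.27, 138.53, 175.88], 'ft_force': [0.45, 0.46, -0.3], 'moment': [0.06, -0.18, -0.02], 'width': 49.61}
y yaw 84.16024420748921 tilt [ 0. -0. -1.]
[[556.85494147 137.5026446  102.        ]]
```

View pics/w6.png

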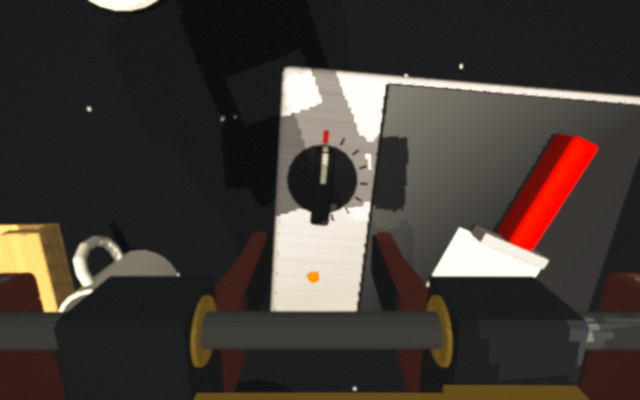

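The pointer at (324,165) lines up with the red mark at (326,137), so the knob is off. Next is the scraper.

carry_out --targets '[[[0,0,-4],[6,32,0],60],[[0,0,-8],[12,66,0],60],[[0,0,-12],[18,100,0],60],[[0,0,-16],[25,135,0],60],[[0,0,-20],[30,160,0],60],[[0,0,-23],[34,180,-15],60],[[0,0,-23],[34,180,-30],60],[[0,0,-23],[34,180,-30],60]]'

```text
t: 11.92
ee_pos: [578.2, 318.8, 140.4]
orientation: [-0.779, -3.04, 0.006]
ft_force: [-0.1, 0.4, -0.4]
width: 60.1
```

```bash
python3 - <<'E'
from h import *
st();snap('wrist','w7.png')
for q in ['scraper','scraper_grip','scraper_shoulder','scraper_tip']:
    print(q,[(round(x['confidence'],2),np.round(w('wrist',x['point']))) for x in place_of(q,'wrist')[:2]])
print(proj('wrist',[[580.5,318,96]]))
E
```

```text
{'t': 11.92, 'ee_pos': [578.16, 318.8, 140.42], 'ft_force': [-0.13, 0.38, -0.43], 'moment': [-0.03, -0.12, 0.01], 'width': 60.09}
y yaw 61.258701365192785 tilt [-0.005 -0.003 -1.   ]
scraper [(0.96, array([608., 302.,  71.]))]
scraper_grip [(0.82, array([586., 317.,  87.]))]
scraper_shoulder [(0.93, array([629., 304.,  76.]))]
scraper_tip []
[[321.05355623 202.49839547]]
```

View pics/w7.png

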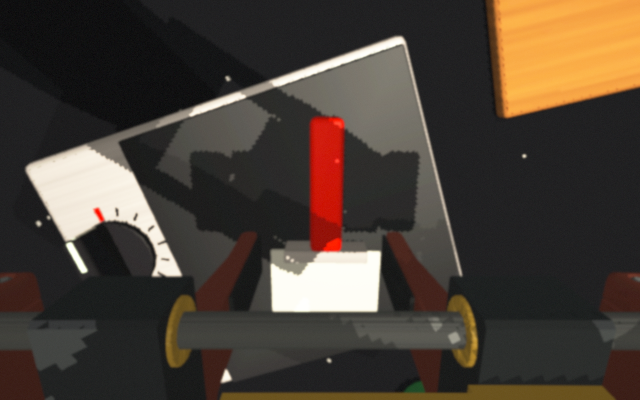

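```bash
python3 - <<'E'
from h import *
o=monitor.get_obs();R=cv2.Rodrigues(o['orientation'])[0]
p=plane('wrist',[(327,119),(327,248),(325,245)],96);print(p.round(1),np.linalg.norm(p[1]-p[0]),((p-o['ee_pos'])@R).round(1))
u=(p[1]-p[0])/np.linalg.norm(p[1]-p[0]);print('grip',p[0]+65*u, np.degrees(np.arctan2(u[1],u[0])))
E
```

```text
[[529.9 350.6  96. ]
 [614.5 304.4  96. ]
 [611.6 304.3  96. ]] 96.3723127321958 [[ 60.3   3.8  48.9]
 [-36.    4.3  49. ]
 [-33.5   2.7  48.9]]
grip [586.93753073 319.47101016  96.        ] -28.662099728635884
```

carry_out --targets '[[[0,0,0],[3,2,-20],60],[[0,0,0],[3,2,-45],60],[[0,0,0],[3,2,-70],60],[[0,0,0],[3,2,-85],60],[[0,0,0],[3,2,-93],60],[[0,0,0],[3,2,-97],60],[[0,0,0],[3,2,-97],60]]'

```text
t: 12.75
ee_pos: [583.6, 320.3, 47.1]
orientation: [0.784, 3.042, 0.0]
ft_force: [0.5, -0.4, 0.1]
width: 60.0
```

carry_out --targets '[[[0,0,0],[0,0,-2],60],[[0,0,0],[0,0,-4],60],[[0,0,0],[0,0,-4],60]]'

```text
t: 13.0
ee_pos: [583.8, 320.8, 43.8]
orientation: [0.783, 3.041, 0.001]
ft_force: [-0.2, -0.4, 0.5]
width: 59.7
```

```bash
python3 - <<'E'
from h import *
st();snap('wrist','w8.png');snap('scene','s8.png')
c=cv2.resize(cv2.imread('pics/s8.png')[180:320,330:490],(400,350),interpolation=cv2.INTER_CUBIC)
b=cv2.resize(cv2.imread('pics/w8.png')[120:360,180:450],(400,350))
cv2.imwrite('pics/k8.png',np.hstack([c,b]))
E
```

```text
{'t': 13.0, 'ee_pos': [583.8, 320.76, 43.75], 'ft_force': [-0.23, -0.37, 0.47], 'moment': [0.03, -0.09, -0.02], 'width': 59.67}
y yaw 61.11065864629157 tilt [ 0.001  0.001 -1.   ]
```

View pics/k8.png

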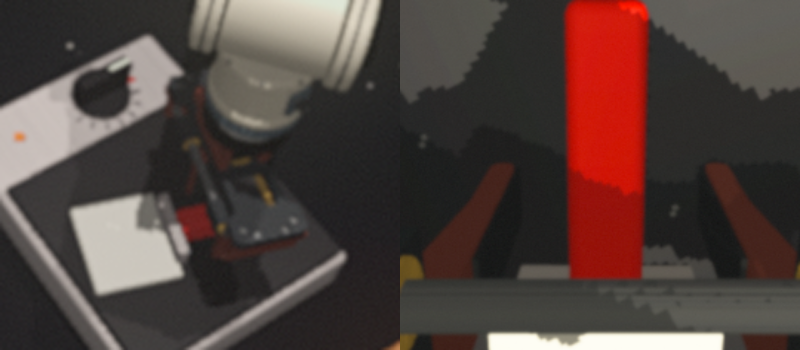

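Centred over the handle. I'll probe gently down to the plate to calibrate the real tip height.

carry_out --targets '[[[0,0,0],[0,0,-2],50],[[0,0,0],[0,0,-3],50],[[0,0,0],[0,0,-3],50]]'

```text
t: 13.35
ee_pos: [583.2, 320.5, 39.8]
orientation: [-0.784, -3.042, 0.0]
ft_force: [0.4, 0.1, -0.6]
width: 50.1
```

carry_out --targets '[[[0,0,0],[0,0,-1],50],[[0,0,0],[0,0,-2],50],[[0,0,0],[0,0,-2],50]]'

```text
t: 13.6
ee_pos: [583.2, 320.5, 37.7]
orientation: [-0.784, -3.042, 0.0]
ft_force: [0.3, -0.3, 0.4]
width: 50.1
```

carry_out --targets '[[[0,0,0],[0,0,-1],50],[[0,0,0],[0,0,-1],50]]'

```text
t: 13.77
ee_pos: [583.3, 320.5, 36.8]
orientation: [-0.784, -3.042, 0.0]
ft_force: [0.0, -0.4, -0.4]
width: 50.1
```

carry_out --targets '[[[0,0,0],[0,0,-1],50],[[0,0,0],[0,0,-1],50]]'

```text
t: 13.93
ee_pos: [583.2, 320.5, 35.8]
orientation: [-0.784, -3.042, 0.0]
ft_force: [0.2, 0.2, -0.1]
width: 49.9
```

carry_out --targets '[[[0,0,0],[0,0,-1],50],[[0,0,0],[0,0,-1],50]]'

```text
t: 14.1
ee_pos: [583.2, 320.5, 34.8]
orientation: [-0.784, -3.042, 0.0]
ft_force: [-0.1, 0.2, 0.1]
width: 49.9
```

carry_out --targets '[[[0,0,0],[0,0,-1],50],[[0,0,0],[0,0,-1],50]]'

```text
t: 14.27
ee_pos: [583.2, 320.5, 33.8]
orientation: [-0.784, -3.042, 0.0]
ft_force: [-0.7, -0.4, 0.3]
width: 50.0
```

Tip overlap is ample, so I'm gripping here.

carry_out --targets '[[[0,0,0],[0,0,0],10],[[0,0,0],[0,0,0],10],[[0,0,0],[0,0,0],10],[[0,0,0],[0,0,0],10],[[0,0,0],[0,0,0],10],[[0,0,0],[0,0,0],10],[[0,0,0],[0,0,0],10]]'

```text
t: 14.85
ee_pos: [583.3, 320.5, 34.0]
orientation: [0.784, 3.042, -0.0]
ft_force: [-0.5, 0.7, 0.2]
width: 23.7
```

carry_out --targets '[[[0,0,0],[0,0,10],10],[[0,0,0],[0,0,25],10],[[0,0,0],[0,0,50],10],[[0,0,0],[0,0,80],10],[[0,0,0],[0,0,110],10],[[0,0,0],[0,0,110],10]]'

```text
t: 15.35
ee_pos: [587.2, 322.7, 152.1]
orientation: [0.782, 3.034, 0.012]
ft_force: [2.1, 1.2, -1.0]
width: 23.8
```

```bash
python3 - <<'E'
from h import *
st();snap('wrist','w9.png');snap('scene','s9.png')
c=cv2.resize(cv2.imread('pics/s9.png')[130:320,300:500],(400,350),interpolation=cv2.INTER_CUBIC)
b=cv2.resize(cv2.imread('pics/w9.png')[100:380,160:480],(400,350))
cv2.imwrite('pics/k9.png',np.hstack([c,b]))
E
```

```text
{'t': 15.35, 'ee_pos': [587.16, 322.67, 152.13], 'ft_force': [2.14, 1.16, -1.03], 'moment': [0.08, -0.15, 0.02], 'width': 23.84}
y yaw 61.11414455475782 tilt [ 0.01   0.005 -1.   ]
```

View pics/k9.png

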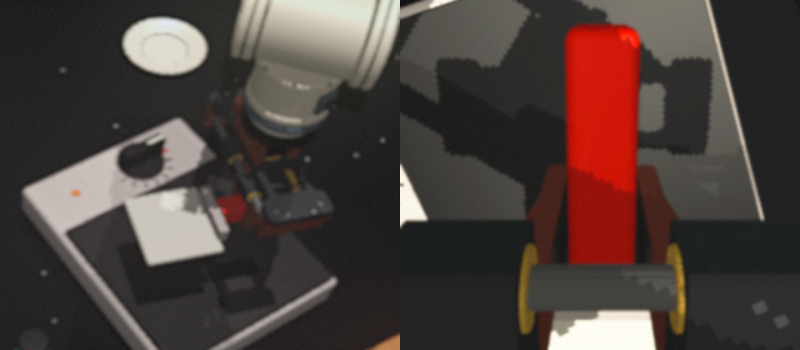

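carry_out --targets '[[[0,0,2],[-8,-26,0],10],[[0,0,4],[-17,-55,0],10],[[0,0,7],[-26,-85,0],10],[[0,0,9],[-35,-115,0],10],[[0,0,12],[-44,-145,0],10],[[0,0,14],[-53,-175,0],10],[[0,0,17],[-62,-205,0],10],[[0,0,19],[-72,-235,0],10],[[0,0,22],[-81,-265,0],10],[[0,0,24],[-90,-295,0],10]]'

```text
t: 16.28
ee_pos: [491.2, 24.2, 142.8]
orientation: [-0.129, -3.136, 0.0]
ft_force: [-0.3, -0.3, -2.0]
width: 23.8
```

carry_out --targets '[[[0,0,0],[-9,-30,0],10],[[0,0,0],[-18,-60,0],10],[[0,0,0],[-27,-90,0],10],[[0,0,0],[-36,-120,0],10],[[0,0,0],[-45,-150,0],10],[[0,0,0],[-54,-180,0],10],[[0,0,0],[-63,-205,0],10],[[0,0,0],[-70,-225,0],10],[[0,0,0],[-73,-236,0],10],[[0,0,0],[-73,-240,0],10]]'

```text
t: 17.12
ee_pos: [419.0, -215.3, 143.2]
orientation: [-0.137, -3.137, -0.001]
ft_force: [0.7, 0.0, -3.0]
width: 23.7
```

carry_out --targets '[[[0,0,0],[0,0,-30],10],[[0,0,0],[0,0,-60],10],[[0,0,0],[0,0,-90],10],[[0,0,0],[0,0,-115],10],[[0,0,0],[0,0,-130],10],[[0,0,0],[0,0,-138],10],[[0,0,0],[0,0,-138],10],[[0,0,0],[0,0,-138],10]]'

```text
t: 17.78
ee_pos: [420.5, -213.9, 6.0]
orientation: [-0.133, -3.138, -0.001]
ft_force: [0.4, -0.8, -1.3]
width: 24.1
```

```bash
python3 - <<'E'
from h import *
st();snap('wrist','w10.png');snap('scene','s10.png');snap('top','t10.png')
for c in ['top','scene','wrist']:
  for q in ['scraper','scraper_grip','scraper_shoulder','scraper_tip','dock_mouth','dock']:
    print(c,q,[(round(x['confidence'],2),np.round(w(c,x['point']))) for x in place_of(q,c)[:1]])
c=cv2.resize(cv2.imread('pics/s10.png')[110:230,210:370],(400,300),interpolation=cv2.INTER_CUBIC)
b=cv2.resize(cv2.imread('pics/t10.png')[150:280,330:500],(400,300),interpolation=cv2.INTER_CUBIC)
cv2.imwrite('pics/k10.png',np.hstack([c,b]))
E
```

```text
{'t': 17.78, 'ee_pos': [420.54, -213.92, 5.95], 'ft_force': [0.42, -0.79, -1.34], 'moment': [0.06, -0.04, -0.02], 'width': 24.05}
y yaw 85.15222492135919 tilt [-0.001  0.    -1.   ]
top scraper [(0.95, array([ 450., -218.,   42.]))]
top scraper_grip []
top scraper_shoulder [(0.57, array([ 466., -219.,   40.]))]
top scraper_tip [(0.64, array([ 547., -226.,   41.]))]
top dock_mouth [(0.59, array([ 570., -225.,    6.]))]
top dock [(0.59, array([ 623., -227.,   -2.]))]
scene scraper [(0.89, array([ 453., -216.,   43.]))]
scene scraper_grip [(0.97, array([ 421., -219.,   51.]))]
scene scraper_shoulder [(0.7, array([ 464., -215.,   44.]))]
scene scraper_tip [(0.62, array([ 544., -226.,   42.]))]
scene dock_mouth [(0.91, array([ 570., -222.,   13.]))]
scene dock [(0.67, array([ 466., -217.,   43.]))]
wrist scraper [(0.69, array([ 449., -224.,   38.]))]
wrist scraper_grip [(0.84, array([ 421., -216.,   57.]))]
wrist scraper_shoulder []
wrist scraper_tip [(0.28, array([ 420., -214.,   57.]))]
wrist dock_mouth []
wrist dock []
```

View pics/k10.png

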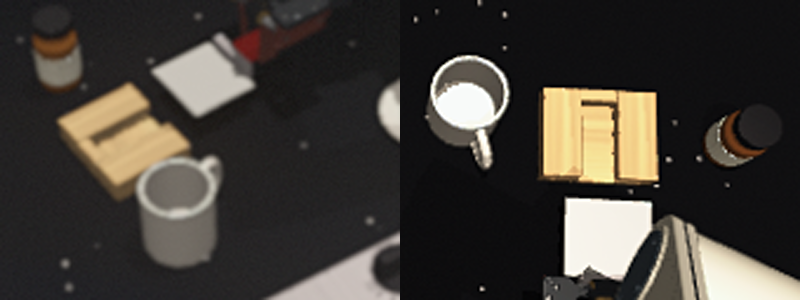

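View pics/w10.png

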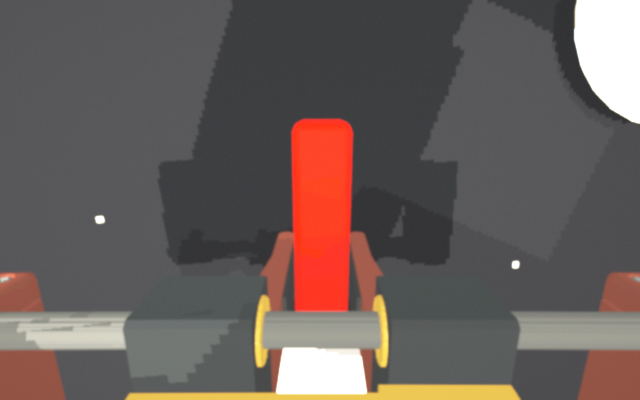

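The scraper's underside is at z≈42 and its tip is at (545,-226), in line with the slot. I'll lower to slot height and measure again.

carry_out --targets '[[[0,0,0],[0,0,-10],10],[[0,0,0],[0,0,-20],10],[[0,0,0],[0,0,-28],10],[[0,0,0],[0,0,-32],10],[[0,0,0],[0,0,-32],10],[[0,0,0],[0,0,-32],10]]'

```text
t: 19.33
ee_pos: [419.9, -214.2, -26.7]
orientation: [-0.134, -3.138, -0.001]
ft_force: [-0.8, -0.1, -2.2]
width: 24.0
```

```bash
python3 - <<'E'
from h import *
st();snap('scene','s11.png');snap('top','t11.png')
for c in ['top','scene']:
  for q in ['scraper','scraper_tip','dock_mouth']:
    print(c,q,[(round(x['confidence'],2),np.round(w(c,x['point']))) for x in place_of(q,c)[:1]])
cv2.imwrite('pics/t11k.png',cv2.resize(cv2.imread('pics/t11.png')[180:270,380:460],(530,596),interpolation=cv2.INTER_CUBIC))
cv2.imwrite('pics/s11k.png',cv2.resize(cv2.imread('pics/s11.png')[130:210,220:330],(770,560),interpolation=cv2.INTER_CUBIC))
E
```

```text
{'t': 19.33, 'ee_pos': [419.91, -214.24, -26.65], 'ft_force': [-0.83, -0.14, -2.22], 'moment': [0.08, -0.02, 0.04], 'width': 23.99}
y yaw 85.10943522295713 tilt [-0.001  0.001 -1.   ]
top scraper [(0.84, array([ 449., -220.,   10.]))]
top scraper_tip [(0.88, array([ 547., -226.,   11.]))]
top dock_mouth [(0.66, array([ 573., -224.,   10.]))]
scene scraper [(0.69, array([ 450., -213.,    9.]))]
scene scraper_tip [(0.63, array([ 542., -226.,    7.]))]
scene dock_mouth [(0.76, array([ 569., -223.,   13.]))]
```

View pics/t11k.png

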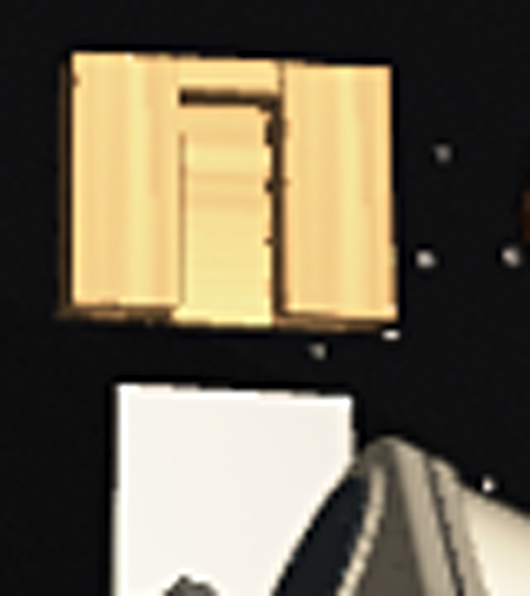

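View pics/s11k.png

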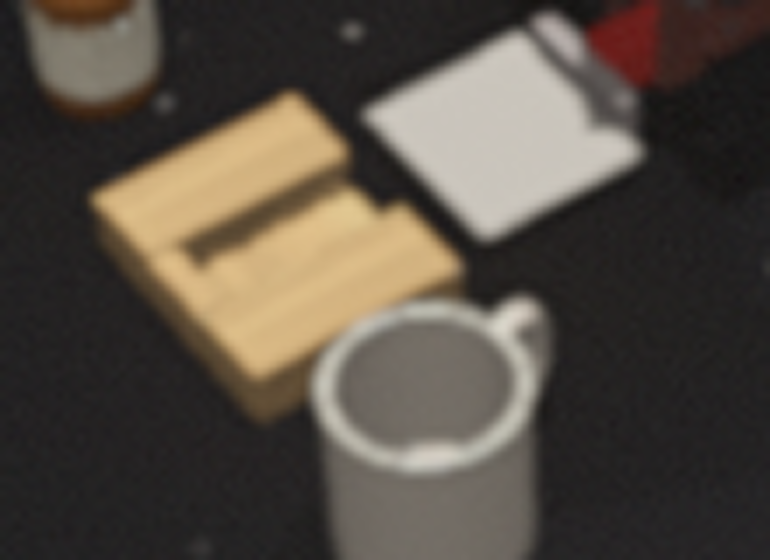

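```bash
python3 - <<'E'
from h import *
U=lambda l:[(380+x/6.625,180+y/6.622) for x,y in l]
ang=lambda a,b:np.degrees(np.arctan2(*(b-a)[1::-1]))
b=plane('top',U([(117,384),(352,398),(115,520)]),12);print('blade',b.round(1),ang(b[1],b[0])-90,b[:2].mean(0).round(1))
d=plane('top',U([(73,53),(392,66),(397,320),(72,304)]),30);print('dock',d.round(1),ang(d[1],d[0])-90,ang(d[2],d[3])-90,ang(d[3],d[0]),ang(d[2],d[1]),d[2:].mean(0),d.mean(0))
g=plane('top',U([(183,103),(275,105),(272,320),(181,312)]),30);print(g.round(1))
f=plane('top',U([(183,312),(270,325)]),4);print('floor',f.round(1))
S=lambda l:[(220+x/7,130+y/7) for x,y in l]
b2=plane('scene',S([(486,242),(363,115),(645,155)]),12);print('blade sc',b2.round(1),b2[:2].mean(0),ang(b2[1],b2[0])-90,ang(b2[2],b2[0])+180)
d2=plane('scene',S([(297,92),(90,200),(258,380),(465,268)]),30);print('dock sc',d2.round(1),d2.mean(0),ang(d2[0],d2[1]),ang(d2[3],d2[2]),(d2[0]+d2[3])/2)
E
```

```text
blade [[ 545.7 -182.1   12. ]
 [ 537.  -272.4   12. ]
 [ 493.9 -177.1   12. ]] -5.49319385204501 [ 541.3 -227.2   12. ]
dock [[ 673.  -171.8   30. ]
 [ 663.7 -296.3   30. ]
 [ 563.7 -287.2   30. ]
 [ 574.3 -163.6   30. ]] -4.28374070759196 -4.871758673793039 -4.7116592611079025 -5.164950375830747 [ 569.0101578  -225.43381556   30.        ] [ 618.68450861 -229.72713776   30.        ]
[[ 651.5 -213.    30. ]
 [ 649.5 -248.7   30. ]
 [ 565.5 -239.4   30. ]
 [ 569.8 -204.9   30. ]]
floor [[ 574.  -211.9    4. ]
 [ 567.7 -245.5    4. ]]
blade sc [[ 548.6 -175.    12. ]
 [ 540.3 -267.8   12. ]
 [ 464.5 -168.4   12. ]] [ 544.46284098 -221.3844511    12.        ] -5.154167371486935 175.4927973382833
dock sc [[ 563.2 -282.9   30. ]
 [ 667.5 -290.6   30. ]
 [ 675.5 -165.6   30. ]
 [ 574.7 -156.7   30. ]] [ 620.22645166 -223.94251939   30.        ] -4.195267808031632 -5.0330066113991885 [ 568.98049029 -219.81294826   30.        ]
```

Both cameras agree the blade sits 3.7 mm too far to -y and about 0.5° off. I'll correct that and start the insertion.

carry_out --targets '[[[0,0,0.5],[0,2.7,0],10],[[0,0,0.5],[8,2,0],10],[[0,0,0.5],[16,1.4,0],10],[[0,0,0.5],[24,0.7,0],10],[[0,0,0.5],[30,0.2,0],10],[[0,0,0.5],[36,-0.3,0],10],[[0,0,0.5],[40,-0.6,0],10],[[0,0,0.5],[40,-0.6,0],10]]'

```text
t: 20.4
ee_pos: [461.6, -215.3, -26.0]
orientation: [0.12, 3.138, -0.001]
ft_force: [-0.8, -0.3, -1.8]
width: 23.8
```

```bash
python3 - <<'E'
from h import *
st();snap('scene','s12.png');snap('top','t12.png')
c=cv2.resize(cv2.imread('pics/s12.png')[130:210,220:330],(400,300),interpolation=cv2.INTER_CUBIC)
b=cv2.resize(cv2.imread('pics/t12.png')[180:255,380:480],(400,300),interpolation=cv2.INTER_CUBIC)
cv2.imwrite('pics/k12.png',np.hstack([c,b]))
E
```

```text
{'t': 20.4, 'ee_pos': [461.58, -215.3, -25.99], 'ft_force': [-0.83, -0.27, -1.77], 'moment': [0.04, -0.04, 0.05], 'width': 23.85}
y yaw 85.63295219407713 tilt [ 0.001 -0.    -1.   ]
```

View pics/k12.png

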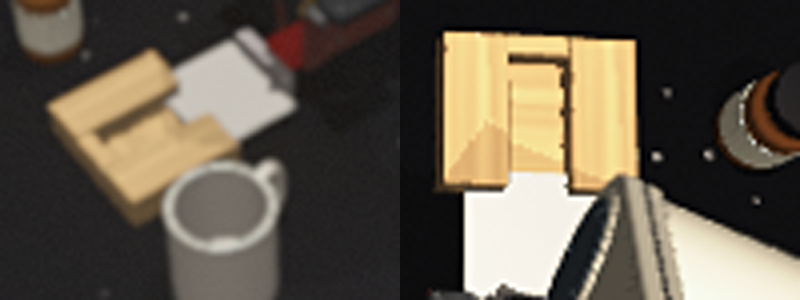

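The blade is entering the slot under the roof, with no contact force. Continuing.

carry_out --targets '[[[0,0,0],[8,-0.7,0],10],[[0,0,0],[16,-1.3,0],10],[[0,0,0],[24,-2,0],10],[[0,0,0],[32,-2.6,0],10],[[0,0,0],[40,-3.3,0],10],[[0,0,0],[46,-3.8,0],10],[[0,0,0],[52,-4.3,0],10],[[0,0,0],[52,-4.3,0],10]]'

```text
t: 21.17
ee_pos: [513.9, -219.6, -25.9]
orientation: [0.12, 3.138, -0.001]
ft_force: [0.2, 1.1, -1.8]
width: 24.2
```

carry_out --targets '[[[0,0,0],[3,-0.2,0],10],[[0,0,0],[6,-0.5,0],10],[[0,0,0],[8,-0.7,0],10],[[0,0,0],[8,-0.7,0],10]]'

```text
t: 21.5
ee_pos: [520.7, -220.2, -26.0]
orientation: [0.12, 3.139, -0.0]
ft_force: [0.5, -0.3, -1.6]
width: 23.9
```

carry_out --targets '[[[0,0,0],[2,-0.2,0],10],[[0,0,0],[3,-0.3,0],10],[[0,0,0],[3,-0.3,0],10]]'

```text
t: 21.75
ee_pos: [523.5, -220.4, -26.0]
orientation: [0.12, 3.139, -0.0]
ft_force: [0.4, -1.1, -2.5]
width: 23.4
```

```bash
python3 - <<'E'
from h import *
st();snap('scene','s13.png');snap('top','t13.png')
c=cv2.resize(cv2.imread('pics/s13.png')[130:210,220:330],(400,300),interpolation=cv2.INTER_CUBIC)
b=cv2.resize(cv2.imread('pics/t13.png')[180:255,380:480],(400,300),interpolation=cv2.INTER_CUBIC)
cv2.imwrite('pics/k13.png',np.hstack([c,b]))
E
```

```text
{'t': 21.75, 'ee_pos': [523.54, -220.42, -25.97], 'ft_force': [0.36, -1.13, -2.45], 'moment': [0.04, -0.07, 0.02], 'width': 23.41}
y yaw 85.60664139405995 tilt [ 0. -0. -1.]
```

View pics/k13.png

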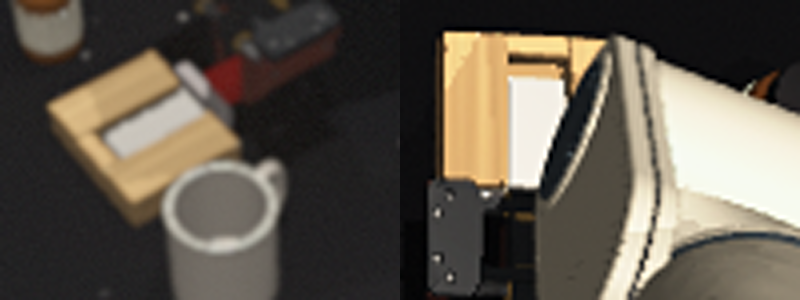

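Only a few millimetres remain, so I'll creep in until the force shows contact.

carry_out --targets '[[[0,0,0],[1,-0.1,0],10],[[0,0,0],[2,-0.2,0],10],[[0,0,0],[2,-0.2,0],10]]'

```text
t: 22.1
ee_pos: [525.5, -220.6, -26.0]
orientation: [0.12, 3.139, -0.0]
ft_force: [0.1, -0.1, -2.0]
width: 23.7
```

carry_out --targets '[[[0,0,0],[1,-0.1,0],10],[[0,0,0],[2,-0.2,0],10],[[0,0,0],[2,-0.2,0],10]]'

```text
t: 22.35
ee_pos: [527.5, -220.8, -26.0]
orientation: [0.12, 3.139, -0.0]
ft_force: [-0.1, 0.4, -2.5]
width: 23.8
```

carry_out --targets '[[[0,0,0],[1,-0.1,0],10],[[0,0,0],[2,-0.2,0],10],[[0,0,0],[2,-0.2,0],10]]'

```text
t: 22.6
ee_pos: [527.5, -220.4, -26.4]
orientation: [-0.121, -3.136, -0.002]
ft_force: [-4.7, 0.3, 0.6]
width: 24.0
```

Contact shows at -4.7 N. I'll press a little more, lower the blade toward the slot floor, then press again.

carry_out --targets '[[[0,0,0],[2,-0.2,0],10],[[0,0,0],[2,-0.2,0],10]]'

```text
t: 22.77
ee_pos: [527.4, -220.1, -26.9]
orientation: [-0.12, -3.132, -0.003]
ft_force: [-11.1, -0.4, 2.5]
width: 23.8
```

carry_out --targets '[[[0,0,0],[-1,0,-1],10],[[0,0,0],[-1,0,-2],10],[[0,0,0],[-1,0,-3],10],[[0,0,0],[-1,0,-4],10],[[0,0,0],[-1,0,-4],10]]'

```text
t: 23.18
ee_pos: [527.5, -220.3, -30.8]
orientation: [-0.121, -3.134, -0.003]
ft_force: [-7.5, 0.3, -0.7]
width: 23.8
```

carry_out --targets '[[[0,0,0],[0,0,-1],10],[[0,0,0],[0,0,-1],10]]'

```text
t: 23.35
ee_pos: [527.5, -220.3, -31.7]
orientation: [-0.121, -3.134, -0.003]
ft_force: [-7.6, 0.4, -0.3]
width: 23.8
```

carry_out --targets '[[[0,0,0],[-1,0,0],10],[[0,0,0],[-1,0,0],26],[[0,0,0],[-1,0,0],30],[[0,0,0],[-1,0,0],40],[[0,0,0],[-1,0,0],50],[[0,0,0],[-1,0,0],55],[[0,0,0],[-1,0,0],55]]'

```text
t: 23.93
ee_pos: [529.7, -221.3, -30.9]
orientation: [0.12, 3.139, -0.0]
ft_force: [0.9, 0.5, 0.6]
width: 52.2
```

carry_out --targets '[[[0,0,0],[0,0,10],55],[[0,0,0],[0,0,30],55],[[0,0,0],[0,0,60],55],[[0,0,0],[0,0,95],55],[[0,0,0],[-20,0,130],55],[[0,0,0],[-50,0,160],55],[[0,0,0],[-70,10,190],55],[[0,0,0],[-70,40,200],55],[[0,0,0],[-70,75,200],55],[[0,0,0],[-70,110,200],55]]'

```text
t: 24.77
ee_pos: [459.6, -110.7, 171.2]
orientation: [0.124, 3.135, -0.001]
ft_force: [-0.1, 0.0, -0.3]
width: 55.2
```

```bash
python3 - <<'E'
from h import *
st();snap('scene','s14.png');snap('top','t14.png');snap('wrist','w14.png')
for c in ['top','scene']:
  for q in ['scraper','scraper_shoulder','dock_mouth','mug','pepper_jar','knob_grip']:
    print(c,q,[(round(x['confidence'],2),np.round(w(c,x['point']))) for x in place_of(q,c)[:1]])
c=cv2.resize(cv2.imread('pics/s14.png')[120:220,210:350],(400,300),interpolation=cv2.INTER_CUBIC)
b=cv2.resize(cv2.imread('pics/t14.png')[165:280,340:500],(400,300),interpolation=cv2.INTER_CUBIC)
cv2.imwrite('pics/k14.png',np.hstack([c,b]))
E
```

```text
{'t': 24.77, 'ee_pos': [459.64, -110.75, 171.16], 'ft_force': [-0.13, 0.02, -0.3], 'moment': [0.08, -0.17, -0.03], 'width': 55.21}
y yaw 85.47585826257433 tilt [ 0.004 -0.001 -1.   ]
top scraper [(0.21, array([659., -79.,  -3.]))]
top scraper_shoulder []
top dock_mouth []
top mug [(0.8, array([659., -80.,  -1.]))]
top pepper_jar [(0.76, array([ 606., -376.,   -5.]))]
top knob_grip [(0.78, array([543., 136.,  84.]))]
scene scraper []
scene scraper_shoulder [(0.91, array([ 573., -221.,    6.]))]
scene dock_mouth []
scene mug [(0.87, array([654., -83.,  -0.]))]
scene pepper_jar [(0.78, array([ 607., -372.,   -6.]))]
scene knob_grip [(0.85, array([541., 138.,  87.]))]
```

View pics/k14.png

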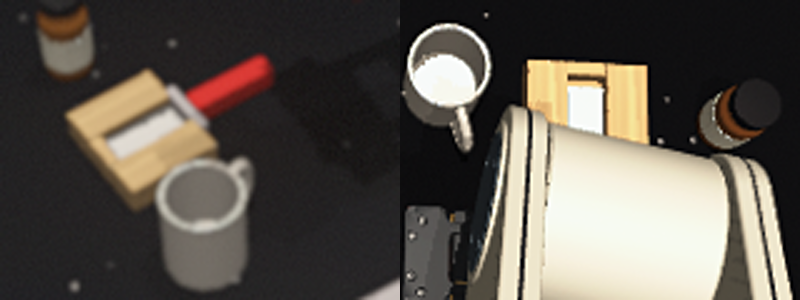

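View pics/w14.png

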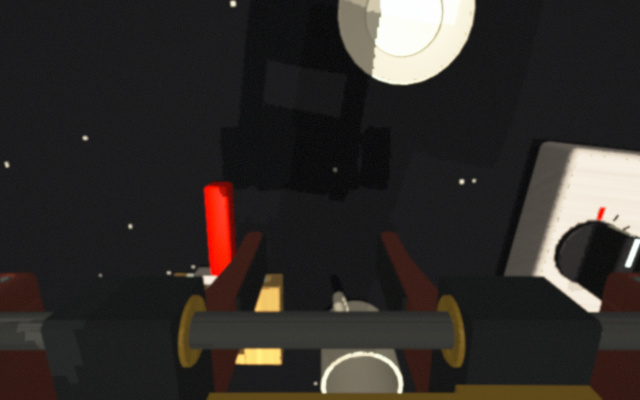

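The scraper is docked with its shoulder at the face. In the wrist picture I want to check the white patch by the knob at (632,250), so I'll verify the knob by moving clear and looking from above.

carry_out --targets '[[[0,0,0],[0,30,0],55],[[0,0,0],[-5,60,0],55],[[0,0,0],[-20,90,0],55],[[0,0,0],[-40,110,0],55],[[0,0,0],[-50,130,10],55],[[0,0,0],[-50,130,10],55],[[0,0,0],[-50,130,10],55]]'

```text
t: 26.1
ee_pos: [409.5, 19.4, 179.4]
orientation: [0.117, 3.138, -0.0]
ft_force: [-0.3, -1.0, -0.6]
width: 54.9
```

```bash
python3 - <<'E'
from h import *
st();snap('scene','s15.png');snap('top','t15.png');snap('wrist','w15.png')
i=lambda f,a,b,c,d:cv2.resize(cv2.imread('pics/'+f)[a:b,c:d],(400,300),interpolation=cv2.INTER_CUBIC)
cv2.imwrite('pics/k15.png',np.vstack([np.hstack([i('s15.png',180,240,335,415),i('t15.png',200,275,220,320)]),np.hstack([i('t15.png',165,255,380,500),i('w15.png',0,400,0,640)])]))
E
```

```text
{'t': 26.1, 'ee_pos': [409.49, 19.44, 179.42], 'ft_force': [-0.3, -0.98, -0.61], 'moment': [0.02, -0.1, -0.04], 'width': 54.89}
y yaw 85.73855966941547 tilt [ 0.001 -0.    -1.   ]
```

View pics/k15.png

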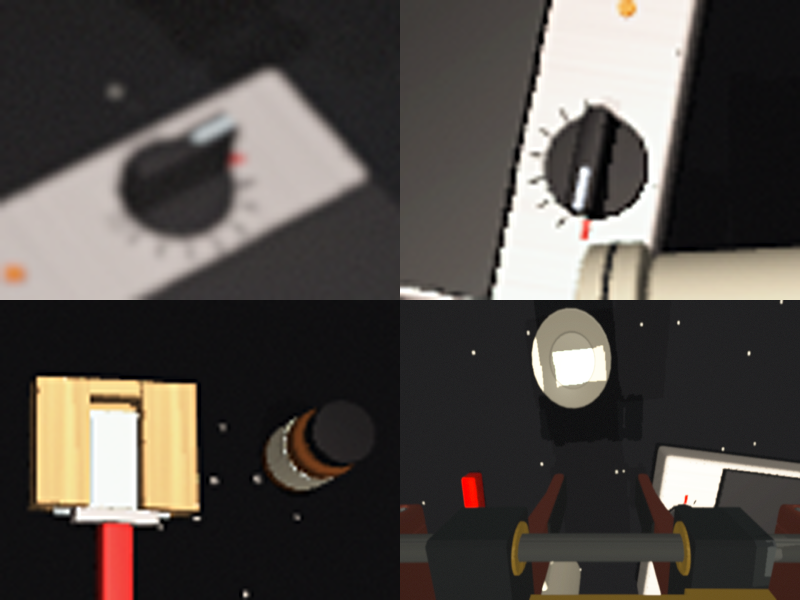

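```bash
python3 - <<'E'
from h import *
U=lambda l:[(220+(x-400)/4,200+y/4) for x,y in l]
p=plane('top',U([(602,107),(582,212)]),102);print(p.round(1),np.degrees(np.arctan2(*(p[1]-p[0])[1::-1])))
p=plane('top',U([(588,170),(580,208)]),102);print(np.degrees(np.arctan2(*(p[1]-p[0])[1::-1])))
i=cv2.imread('pics/t15.png');print(find_in('scraper','top')[:1])
cv2.imwrite('pics/k15b.png',cv2.resize(i[225:275,380:430],(600,600),interpolation=cv2.INTER_CUBIC))
E
```

```text
[[569.4 129.4 102. ]
 [509.  140.9 102. ]] 169.14959565418437
168.03679123126778
[{'point': [235.6, 78.4, 956.9], 'confidence': 0.95}]
```

View pics/k15b.png

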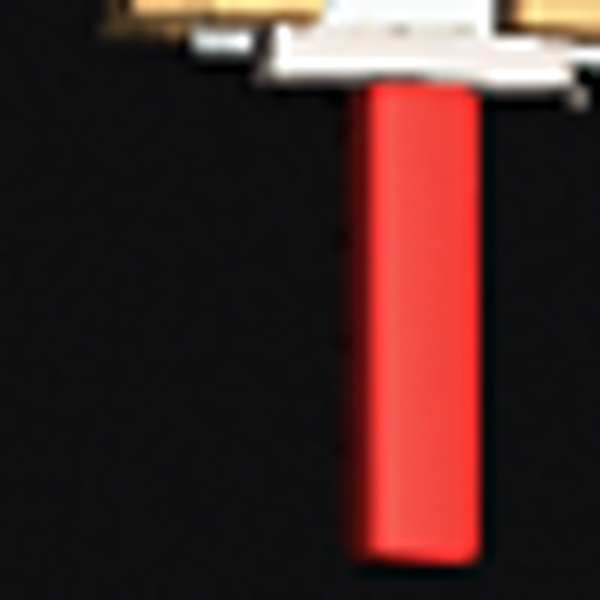

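```bash
python3 - <<'E'
from h import *
U=lambda l:[(380+x/12,225+y/12) for x,y in l]
print('handle rear',plane('top',U([(370,557),(480,557)]),28).round(1),plane('top',U([(370,557),(480,557)]),22).round(1))
print('handle front',plane('top',U([(370,85),(480,85)]),30).round(1))
print('shoulder back',plane('top',U([(275,80),(570,92)]),26).round(1),'front',plane('top',U([(275,25),(570,45)]),26).round(1))
print('blade root edge',plane('top',U([(195,55),(250,52)]),7).round(1))
V=lambda l:[(380+x*.3,165+(y-300)*.3) for x,y in l]
print('blade tip',plane('top',V([(90,410),(138,412)]),10).round(1))
print('dock face bottom',plane('top',V([(35,512)]),0),plane('top',V([(38,507),(198,512)]),30))
snap('top','t16.png');i=cv2.imread('pics/t16.png')
cv2.imwrite('pics/k16.png',cv2.resize(i[205:245,385:445],(780,520),interpolation=cv2.INTER_CUBIC))
i=cv2.imread('pics/s15.png')
cv2.imwrite('pics/k16s.png',cv2.resize(i[135:205,220:310],(720,560),interpolation=cv2.INTER_CUBIC))
E
```

```text
handle rear [[ 459.9 -204.6   28. ]
 [ 459.1 -227.2   28. ]] [[ 460.2 -206.    22. ]
 [ 459.4 -228.7   22. ]]
handle front [[ 556.9 -212.7   30. ]
 [ 556.  -235.8   30. ]]
shoulder back [[ 559.2 -193.7   26. ]
 [ 554.5 -255.7   26. ]] front [[ 570.9 -194.7   26. ]
 [ 564.4 -256.7   26. ]]
blade root edge [[ 568.2 -181.2    7. ]
 [ 568.4 -193.1    7. ]]
blade tip [[ 650.1 -215.6   10. ]
 [ 647.2 -253.4   10. ]]
dock face bottom [[ 572.38210175 -167.95492343    0.        ]] [[ 571.20097773 -164.74736733   30.        ]
 [ 563.08978959 -285.81636579   30.        ]]
```

View pics/k16.png

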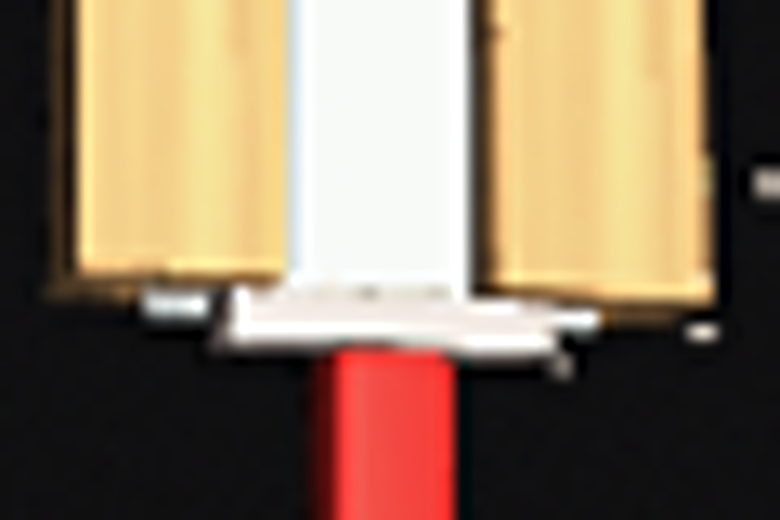

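View pics/k16s.png

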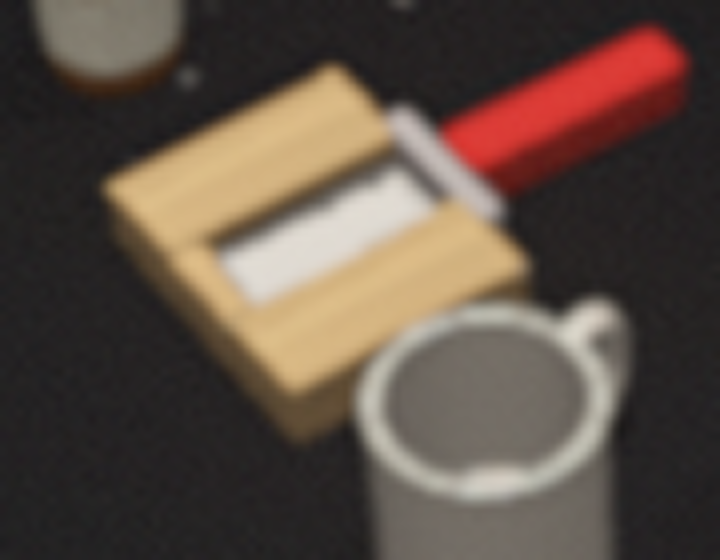

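Checks agree: the knob bar is at 168–169°, against about 169.5° expected at the stop. Both the handle's rear end and the blade tip put the shoulder's front face at x≈569, and the dock face is at 569 ±2. The thin white strip beside the shoulder is the blade seen through the slot mouth. Handing in.

```bash
python3 - <<'E'
from h import *
print(order.close_job());st()
E
```

```text
the job is handed in; nothing more can be done
None
the job is handed in; nothing more can be done
```

The heat knob is back at its zero stop, the scraper is in the dock and released, and I handed the job in at about 26 s.

- **Knob:** I turned it anticlockwise until the twisting moment rose to 0.94 N m and the bar pried the jaws slightly open. In the last pictures the pointer is at the red mark, with the bar at 168–169° against about 169.5° expected.
- **Scraper:** I slid the blade into the slot until the shoulder stopped against the dock, pushing with about 11 N. I then lowered it near the slot floor and let go. From the handle's end and the blade tip, the shoulder's face is at x≈569 mm. The dock face is at 569 ±2 mm, so a gap of a millimetre or two can't be ruled out.
- **Mug and jar:** They measured within about 5 mm of where they started, which is about the detection error. The arm was clear and read no contact force at the end.

**What failed or disagreed:**
- **Missed first grasp:** My first pinch on the knob closed on air. The real fingertips end at least 33–36 mm above the reported tool point, as the cameras and the missing contact forces both showed. I corrected all later heights for that.
- **Blade edge:** One measurement of the blade's edge beside the shoulder suggested a 3 mm gap. I put that down to seeing the blade through the slot's mouth, and did not push again.

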